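# Put returned parts back into stock

## Robot

A 6-joint arm with a two-finger parallel gripper is mounted at the origin on the work surface. World frame = base frame: x ahead of the robot, y to its left, z up, the work surface at z = 0. Lengths are in m, angles in rad, forces in N, time in s.
With the tool pointing down it reaches from about 0.35 to 0.775 m from the base axis. Payload 7.3 kg.
Tool frame: the origin (TCP) lies midway between the tips of the shut fingers; the grasp point (between the pads) lies grasp_offset behind it (grasp_offset is the distance from the TCP to the grasp point, in m); z points along the fingers, y is the line along which they close (so a half turn about z gives the same grasp; the last joint's range is limited). The gripper opens to 92 mm and grips with 3 to 60 N. Pads are 19 mm wide; open, the fingers measure 130 mm over their backs; the gripper's body (75 mm by 190 mm) begins 47 mm behind the grasp point.
Start: joints at [-1.462, 0.342, 1.524, -0, 1.275, -0.146], TCP at [0.132, -0.508, 0.227] pointing down, gripper open.
Joint ranges: [-2.53, 2.53], [-0.77, 2.02], [0.04, 2.7], [-1, 4.14], [0.28, 2.66], [-3.11, 3.11]. Speed limits (rad/s): [2.57, 2.57, 3.14, 3.14, 3.14, 3.14].

## Interface

Orientations are given as [roll, pitch, yaw] about the fixed x, y, z axes, in that order (R = Rz(yaw) Ry(pitch) Rx(roll)).
In Python, from cell import * gives the robot as it stands.
- The arm moves only by the tool step_arm, never from a script. Its argument "plan" is a list of rows, each a list of 5 numbers: the closure, from -1 (fully open) to 1 (shut), then the shift along the tool's x, y, z in m, then the turn about the tool's z in rad. In form: [[hand, x, y, z, twist], ...]. A call has 1 to 20 rows; each row is the pose to reach, as a shift and turn from the pose commanded when the call began, along the tool's axes at that moment; what a row does not reach only later rows make up. A row lasts 1/8 s, in which the tool goes at most 62.5 mm and 10.7 degrees, less where a joint would pass 70% of its speed; a pose out of reach is approached as far as the arm can. A call with a gripper value outside its range is refused whole. The fingers move at their own pace and stop on an object; "grip_force" is the grip in N (left out, the last holds). Time passes only in rows, so rows that repeat a pose let the fingers close. It gives the time, the measured TCP pose, the force, the opening and the grip force at its end, in the units of the state.
- observe(): the state, without advancing time (a new reading comes with each control period).
- read_camera(name): name is "scene" or "top" or "wrist"; returns a dict with "img" (384x512x3 uint8, red, green, blue), "range_z" (384x512 float32, m along the optical axis (not along the pixel's ray), 0 where there is no reading), "fx", "fy", "cx", "cy" (pixels), "R" (3x3) and "t" (3): a world point X has camera coordinates R X + t; the wrist camera has in their place "T_tool_cam" (4x4, takes a point from camera to tool coordinates, whose origin is the TCP and whose axes are the flange's). Camera axes: x right, y down, z forward; pixel columns grow to the right and rows downward; lengths in m; the calibration is good to about 2 mm. A picture is of the moment at which its call begins: read the wrist's pose just before it.
- hand_in(): hands the job in; it is judged then, once.
The state is a dict: "time": time; "qpos": joint angles; "qvel": joint speeds; "joint_efforts": joint torques, N m; "tool_pos": TCP position; "tool_rot": TCP orientation; "contact_force": force on the tool from outside, world axes, zero at the start; "torque": the same for the moment, N m; "opening": finger opening in m; "grip_force": force on a finger pad.
Only numpy, scipy, OpenCV 4.12 (cv2) and the standard library are available. Lean on these libraries where they do the work, as an engineer would, in place of code of your own. Each camera call takes 0.05 s, during which the arm holds its last target. There are 200 camera calls.

## Task

Put the returned parts on the packing table back into stock: both loose bearings flat in the empty bay of the cardboard tray that has a bearing as its sample, both loose angle brackets standing on their feet in the empty bay of the tray that has a bracket as its sample, each part on the tray's floor. Stack the loose white tin squarely on the tin that stands on the plywood board, turned so that its notch drops over the key and it sits fully down. Leave the little jar standing where it is.

Things in the scene. Friction and masses are not known exactly. Their poses are not given: they have to be found in the camera images.
- bearing_a: A sealed ball bearing lying flat: steel ring, 52 mm outside diameter, 22 mm high, 20 mm hole, about 200 g. Origin: centre of its underside; z up along its axis
- bearing_b: A second, identical sealed ball bearing lying flat: steel ring, 52 mm outside diameter, 22 mm high, 20 mm hole, about 200 g. Origin: centre of its underside; z up along its axis
- bracket_a: An aluminium angle bracket standing on its foot, about 110 g: foot 55 mm (x) x 40 mm (y) x 10 mm thick, and an upright wall 10 mm thick (x), 40 mm wide (y), rising from the foot at its -x edge to 55 mm above the underside; the middle of the wall is at x = -22.5 mm. Origin: centre of the foot's underside; z up; any yaw
- bracket_b: A second, identical aluminium angle bracket standing on its foot, about 110 g: foot 55 mm (x) x 40 mm (y) x 10 mm thick, and an upright wall 10 mm thick (x), 40 mm wide (y), rising from the foot at its -x edge to 55 mm above the underside; the middle of the wall is at x = -22.5 mm. Origin: centre of the foot's underside; z up; any yaw
- tin: Loose square white plastic stacking tin, about 150 g, 56 x 56 x 45 mm high, plus a black key on its top: 8 (x) x 10 (y) x 8 mm high, centred at x = +20 mm. In its underside, on the same +x side, a notch open to the +x face, 20 mm wide (y), 10 mm high, reaching in to x = +10 mm, takes the key of a tin below. Origin: centre of its underside; z up; any yaw
- bearing_bin: The bearings' fixed cardboard tray, 148 (x) x 208 mm (y), walls 35 mm high, 4 mm thick, floor 4 mm thick. A cross wall parts a large empty bay, 140 x 140 mm inside, from a small bay (56 mm in y) on its +y side that holds a fixed sample bearing like the loose ones, centred at y = +102 mm. Origin: under the large bay's centre, at table height; z up; yaw within 0.2 rad
- bracket_bin: The brackets' fixed cardboard tray, 148 (x) x 208 mm (y), walls 35 mm high, 4 mm thick, floor 4 mm thick. A cross wall parts a large empty bay, 140 x 140 mm inside, from a small bay (56 mm in y) on its +y side that holds a fixed sample bracket like the loose ones, centred at y = +102 mm. Origin: under the large bay's centre, at table height; z up; yaw within 0.2 rad
- stack: Plywood board 100 x 100 x 8 mm, fixed on the table, with a fixed tin on its middle, the same as the loose tin and with the same axes as the board: its key is on top towards +x. Origin: under the middle of the board, at table height; z up; yaw within 0.2 rad
- stack_top (a point): Centre of the top face of the fixed tin on the board, 53 mm above the table (the key rises 8 mm above it); axes as those of the board. The loose tin's origin belongs here, its x axis along this x
- jar: Small jar with a screw lid, 50 mm diameter, 65 mm high, standing loose among the parts, not to be moved. Origin: centre of its underside
Mind the look-alikes: they are no part of the job. What is shaped like the bearing_a but purple is not meant. Leave any orange or pink look-alike of the bracket_a alone.

How it is judged:
By the outcome, as a careful person would: the job done as asked, in the order asked, and still so for the second after the job is handed in, with the robot touching nothing.
It also fails if it takes over 136 s, if anything falls off the work surface, if the arm or the gripper's body presses on something with over 40 N, if the wrist force passes 120 N, or if a joint passes its speed limit or range.

## Working session

There is one attempt and no reset: what is moved stays moved. The work goes in short steps, Python scripts to look and compute and a tool call to move; the robot and the scene stay as the last step left them, time stands still between calls to the robot, and variables do not carry over. Pictures are saved under pics/ and viewed, at most 14 in all, crops included, and the job is handed in when it is done.

Besides the shell and the picture viewer there is one more tool, called after "Call:" as name(argument=value, ...), one argument or row to a line, values as JSON. step_arm: Moves the arm, as the interface text tells. Its arguments: {"type":"object","properties":{"plan":{"type":"array","items":{"type":"array","items":{"type":"number"}}},"grip_force":{"type":"number"}},"required":["plan"]}

```bash
ls; mkdir -p pics; python3 - <<'E'
from cell import *
import cv2,numpy as np,pickle
s=observe();print({k:np.round(v,3) for k,v in s.items()})
for n in ("top","scene"):
    c=read_camera(n);pickle.dump(c,open(n+'.pkl','wb'));cv2.imwrite(f'pics/{n}0.png',c['img'][:,:,::-1]);print(n,c['fx'],c['cx'],c['cy'],c['R'],c['t'])
E
```

```text
pics
{'time': np.float64(0.0), 'qpos': array([-1.462,  0.343,  1.525, -0.   ,  1.275, -0.146]), 'qvel': array([-0.001, -0.   , -0.   ,  0.002, -0.   , -0.001]), 'joint_efforts': array([ 2.0000e-03, -4.3124e+01, -2.4422e+01,  7.2000e-02,  5.6000e-02,
       -0.0000e+00]), 'tool_pos': array([ 0.132, -0.508,  0.226]), 'tool_rot': array([-3.14 , -0.   ,  0.255]), 'contact_force': array([-0.007, -1.145, -0.259]), 'torque': array([-0.014, -0.002,  0.022]), 'grip_force': np.float64(0.0), 'opening': np.float64(0.092)}
top 385.29565751682424 257.22834465598334 191.67828899261895 [[-0.01236679 -0.99970199 -0.02104732]
 [-0.99289236  0.01476889 -0.1180959 ]
 [ 0.11837155  0.01943725 -0.99277911]] [-0.01045848  0.45366789  0.93782239]
scene 432.3859178109755 255.07286349229702 191.61415163086048 [[ 0.8956056   0.44429464 -0.02220092]
 [ 0.24480213 -0.5339114  -0.80932721]
 [-0.37143307  0.71940315 -0.58693832]] [-0.37272243 -0.07102002  1.21336134]
```

View pics/top0.png

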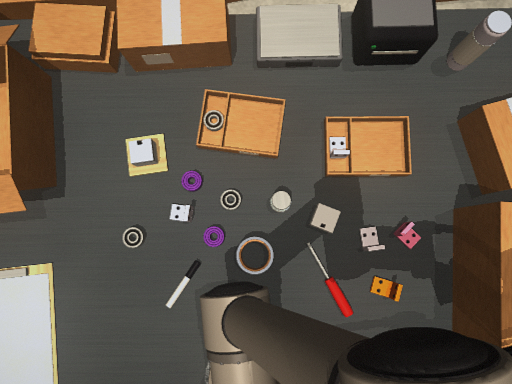

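View pics/scene0.png

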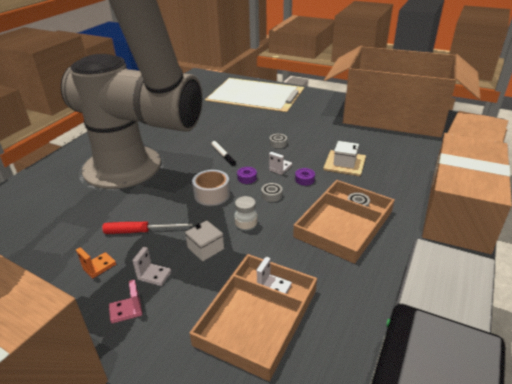

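The top view (image up is +x, left is +y) shows these candidates:
- **Bearings:** steel at (231,199) and (133,237). Purple look-alikes are at (191,180) and (213,237).
- **Brackets:** aluminium at (180,212) and (371,238). Look-alikes are pink at (408,235) and orange at (387,289).
- **Tins:** the loose tin is at (325,217) and the fixed tin at (143,151) on its board. The jar at (281,201) and the mug at (255,255) stay put.
- **Trays:** the bearing tray is at (241,124) and the bracket tray at (368,146).

I'll check these choices in one close crop.

```bash
cat > h.py <<'E'
import numpy as np,cv2,pickle
def ray(c,u,v,z,R=None,t=None):
    R=c['R'] if R is None else R;t=c['t'] if t is None else t
    d=R.T@np.array([(u-c['cx'])/c['fx'],(v-c['cy'])/c['fy'],1]);o=-R.T@t
    return (o+d*(z-o[2])/d[2])[:2]
def cloud(c,R=None,t=None):
    R=c['R'] if R is None else R;t=c['t'] if t is None else t
    v,u=np.mgrid[:384,:512];Z=c['range_z']
    P=np.stack([(u-c['cx'])/c['fx']*Z,(v-c['cy'])/c['fy']*Z,Z],-1)
    W=(P-t)@R;W[Z==0]=np.nan
    return W
E
python3 - <<'E'
from h import *
c=pickle.load(open('top.pkl','rb'));W=cloud(c)
im=c['img'][:,:,::-1]
cv2.imwrite('pics/crop.png',cv2.resize(im[120:310,115:435],(800,475),interpolation=cv2.INTER_CUBIC))
for n,u,v,z in [('bearA',231,199,.022),('bearB',133,237,.022),('brA',180,212,.03),('brB',371,238,.03),('tin',325,217,.045),('jar',281,201,.065),('mug',255,255,.05),('fix',143,151,.053)]:
    print(n,ray(c,u,v,z).round(3),W[v,u].round(3))
hsv=cv2.cvtColor(c['img'],cv2.COLOR_RGB2HSV)
for n,lo,hi,(x0,y0,x1,y1) in [('bearbin',.028,.042,(190,80,295,165)),('brbin',.028,.042,(315,105,420,185)),('board',.004,.014,(115,125,175,185)),('fixed',.045,.07,(125,130,165,175)),('tin',.038,.06,(305,195,348,240)),('brA',.04,.065,(165,195,200,230)),('brB',.04,.065,(355,220,388,255)),('brAfoot',.005,.018,(165,195,200,230)),('brBfoot',.005,.018,(355,220,388,255)),('bearA',.015,.03,(215,185,247,215)),('bearB',.015,.03,(118,220,150,253)),('jar',.055,.075,(265,185,297,218))]:
    w=W[y0:y1,x0:x1].reshape(-1,3);w=w[(w[:,2]>lo)&(w[:,2]<hi)]
    r=cv2.minAreaRect((w[:,:2]*1000).astype(np.float32));print(n,len(w),np.round(r[0],0),np.round(r[1],0),round(r[2],1),'med z',np.median(w[:,2]).round(3))
E
```

```text
bearA [0.436 0.05 ] [0.439 0.051 0.002]
bearB [0.345 0.295] [ 0.345  0.304 -0.002]
brA [0.405 0.176] [0.406 0.181 0.009]
brB [ 0.335 -0.293] [ 0.335 -0.3    0.008]
tin [ 0.387 -0.181] [ 0.387 -0.181  0.042]
jar [ 0.426 -0.074] [ 0.426 -0.074  0.066]
mug [ 0.298 -0.01 ] [ 0.296 -0.008 -0.002]
fix [0.556 0.265] [0.556 0.265 0.054]
bearbin 677 [632.  23.] [209. 150.] 81.1 med z 0.034
brbin 740 [ 568. -296.] [210. 150.] 89.2 med z 0.034
board 792 [553. 281.] [141. 144.] 89.4 med z 0.008
fixed 530 [558. 271.] [57. 57.] 7.3 med z 0.053
tin 546 [ 386. -182.] [56. 57.] 67.2 med z 0.045
brA 84 [402. 155.] [10. 38.] 82.5 med z 0.054
brB 79 [ 313. -297.] [10. 39.] 7.4 med z 0.054
brAfoot 239 [401. 177.] [72. 58.] 0.1 med z 0.01
brBfoot 301 [ 336. -292.] [52. 47.] 7.4 med z 0.009
bearA 279 [436.  52.] [49. 50.] 46.0 med z 0.021
bearB 304 [345. 296.] [50. 50.] 89.4 med z 0.021
jar 273 [429. -74.] [42. 43.] 45.6 med z 0.065
```

View pics/crop.png

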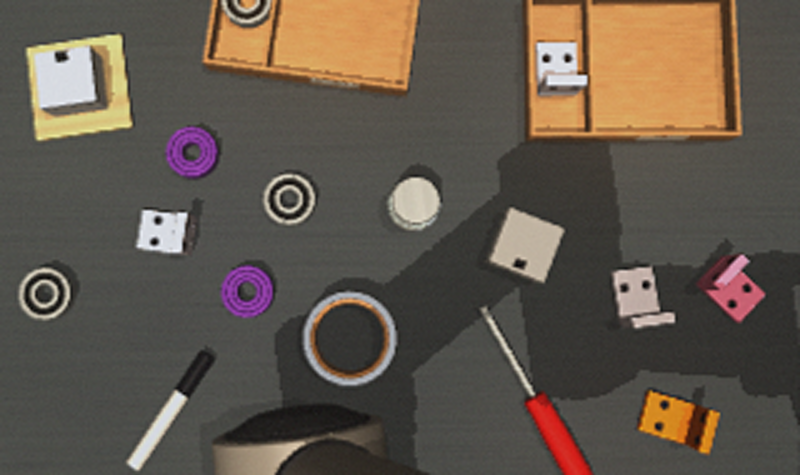

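The crop confirms the choices. Grey bearings are at crop (290,198) and (45,293), pale brackets at (165,231) and (638,295), and the loose tin at (525,245) with its key at (519,264). The coloured look-alikes are clearly separate. I'll work in the asked order: bearings, brackets, tin.

```bash
cat >> h.py <<'E'
def go(x,y,z,yaw_deg,s):
    "shift of the TCP in present tool axes to world x,y,z and tool yaw"
    p=np.array(s['tool_pos']);a=s['tool_rot'][2]
    d=np.array([x,y,z])-p;c,n=np.cos(a),np.sin(a)
    tw=-(np.radians(yaw_deg)-a);tw=(tw+np.pi)%(2*np.pi)-np.pi
    print(f'to {x:.3f} {y:.3f} {z:.3f}: x {c*d[0]+n*d[1]:.3f} y {n*d[0]-c*d[1]:.3f} z {-d[2]:.3f} twist {tw:.3f}')
E
python3 - <<'E'
from h import *
import cell
from cell import *
print([k for k in dir(cell) if not k.startswith('_')],getattr(cell,'grasp_offset',None))
c=pickle.load(open('top.pkl','rb'));W=cloud(c)
w=W[230:280,230:280].reshape(-1,3);w=w[w[:,2]>.03];print('mug',w.min(0),w.max(0))
s=observe();go(.38,-.25,.2,60,s);go(.436,.051,.12,60,s)
E
```

```text
['IKError', 'grasp_offset', 'hand_in', 'observe', 'read_camera'] 0.0188
mug [ 0.25519679 -0.05317492  0.03067165] [0.3432847  0.03376643 0.05277155]
to 0.380 -0.250 0.200: x 0.305 y -0.187 z 0.026 twist -0.792
to 0.436 0.051 0.120: x 0.435 y -0.464 z 0.106 twist -0.792
```

Call:
step_arm(
  plan=[
    [-1,0.06,-0.035,0,-0.18],
    [-1,0.11,-0.068,0,-0.36],
    [-1,0.16,-0.1,0,-0.54],
    [-1,0.21,-0.13,0,-0.7],
    [-1,0.26,-0.16,0,-0.792],
    [-1,0.305,-0.187,0.026,-0.792],
    [-1,0.33,-0.24,0.04,-0.792],
    [-1,0.355,-0.295,0.06,-0.792],
    [-1,0.38,-0.35,0.08,-0.792],
    [-1,0.41,-0.41,0.1,-0.792],
    [-0.6,0.435,-0.464,0.106,-0.792],
    [-0.6,0.435,-0.464,0.106,-0.792],
    [-0.6,0.435,-0.464,0.106,-0.792],
  ],
  grip_force=30,
)

```text
time: 1.72
tool_pos: [0.4362, 0.0508, 0.1205]
tool_rot: [-3.141, 0.001, 1.049]
contact_force: [0.6, -0.9, -0.7]
opening: 0.0741
grip_force: 0.0
```

```bash
python3 - <<'E'
from h import *
from cell import *
s=observe();print(s['tool_pos'],s['tool_rot'],s['opening'],s['qpos'][5]);c=read_camera('wrist');cv2.imwrite('pics/w1.png',c['img'][:,:,::-1])
from scipy.spatial.transform import Rotation as Ro
T=np.eye(4);T[:3,:3]=Ro.from_euler('xyz',s['tool_rot']).as_matrix();T[:3,3]=s['tool_pos'];M=np.linalg.inv(T@c['T_tool_cam'])
W=cloud(c,M[:3,:3],M[:3,3]);w=W.reshape(-1,3);k=(w[:,2]>.015)&(w[:,2]<.03)&(np.hypot(w[:,0]-.436,w[:,1]-.051)<.045);w=w[k]
print(len(w),cv2.minEnclosingCircle((w[:,:2]*1000).astype(np.float32)),w.mean(0))
go(.436,.051,.003,60,s)
E
```

```text
[0.43615905 0.0508327  0.12046932] [-3.14118984e+00  6.34084690e-04  1.04856108e+00] 0.07406303370474826 0.4639561634043466
2681 ((437.4990539550781, 51.23447036743164), 25.837919235229492) [0.43797576 0.05196157 0.02256843]
to 0.436 0.051 0.003: x 0.000 y -0.000 z 0.117 twist 0.001
```

Call:
step_arm(
  plan=[
    [-0.6,0.001,0.001,0.04,0],
    [-0.6,0.001,0.001,0.08,0],
    [-0.6,0.001,0.001,0.105,0],
    [-0.6,0.001,0.001,0.116,0],
    [-0.6,0.001,0.001,0.116,0],
    [1,0.001,0.001,0.116,0],
    [1,0.001,0.001,0.116,0],
    [1,0.001,0.001,0.116,0],
    [1,0.001,0.001,0.116,0],
    [1,0.001,0.001,0.09,0],
    [1,0.001,0.001,0.04,0],
    [1,0.001,0.001,0,0],
    [1,0.001,0.001,0,0],
  ],
  grip_force=30,
)

```text
time: 3.4
tool_pos: [0.4394, 0.051, 0.1232]
tool_rot: [3.136, -0.003, 1.047]
contact_force: [-0.4, 0.5, -2.2]
opening: 0.0516
grip_force: 30.0
```

```bash
cat >> h.py <<'E'
def tray(bx,by,yaw,x,y):
    a=np.radians(yaw);return bx+np.cos(a)*x-np.sin(a)*y, by+np.sin(a)*x+np.cos(a)*y
BB=(.6274,-.0066,-8.9); RB=(.5676,-.326,-.8)
E
python3 - <<'E'
from h import *
from cell import *
s=observe();print(tray(*BB,.035,0),tray(*BB,-.035,0))
x,y=tray(*BB,.035,0)
go(x,y,.12,-8.9,s);go(x,y,.008,-8.9,s)
E
```

```text
(np.float64(0.6619785953019286), np.float64(-0.012014863520481384)) (np.float64(0.5928214046980713), np.float64(-0.0011851364795186165))
to 0.662 -0.012 0.120: x 0.057 y 0.224 z 0.003 twist 1.203
to 0.662 -0.012 0.008: x 0.057 y 0.224 z 0.115 twist 1.203
```

Call:
step_arm(
  plan=[
    [1,0.01,0.035,0,0.17],
    [1,0.018,0.07,0,0.34],
    [1,0.027,0.105,0,0.51],
    [1,0.035,0.14,0,0.68],
    [1,0.044,0.175,0,0.85],
    [1,0.052,0.205,0.003,1.02],
    [1,0.057,0.224,0.003,1.19],
    [1,0.057,0.224,0.003,1.203],
    [1,0.057,0.224,0.04,1.203],
    [1,0.057,0.224,0.08,1.203],
    [1,0.057,0.224,0.105,1.203],
    [1,0.057,0.224,0.114,1.203],
    [1,0.057,0.224,0.116,1.203],
    [1,0.057,0.224,0.116,1.203],
  ],
)

```text
time: 5.15
tool_pos: [0.6575, -0.0111, 0.0077]
tool_rot: [3.141, 0.004, -0.152]
contact_force: [-14.0, 0.0, 24.2]
opening: 0.0514
grip_force: 30.0
```

Call:
step_arm(
  plan=[
    [1,0,0,-0.002,0],
    [-0.5,0,0,-0.002,0],
    [-0.5,0,0,-0.002,0],
    [-0.5,0,0,-0.002,0],
    [-0.5,0,0,-0.04,0],
    [-0.5,0,0,-0.09,0],
    [-0.5,0,0,-0.14,0],
    [-0.5,0,0,-0.14,0],
  ],
)

```text
time: 6.15
tool_pos: [0.6628, -0.012, 0.1497]
tool_rot: [-3.141, -0.01, -0.156]
contact_force: [0.2, -0.1, -0.2]
opening: 0.0689
grip_force: 0.0
```

```bash
cat >> h.py <<'E'
from scipy.spatial.transform import Rotation as Ro
def wrist(name=None):
    import cell
    s=cell.observe();c=cell.read_camera('wrist')
    T=np.eye(4);T[:3,:3]=Ro.from_euler('xyz',s['tool_rot']).as_matrix();T[:3,3]=s['tool_pos'];M=np.linalg.inv(T@c['T_tool_cam'])
    if name: cv2.imwrite(f'pics/{name}.png',c['img'][:,:,::-1])
    c['R']=M[:3,:3];c['t']=M[:3,3];return s,c,cloud(c)
E
python3 - <<'E'
from h import *
s,c,W=wrist('w2');print(s['tool_pos'],s['opening'],s['qpos'])
w=W.reshape(-1,3);w=w[(w[:,2]>.02)&(w[:,2]<.03)&(np.hypot(w[:,0]-.66,w[:,1]+.01)<.05)];print(len(w),cv2.minEnclosingCircle((w[:,:2]*1000).astype(np.float32)),np.median(w[:,2]))
go(.40,.2,.2,-8.9,s);go(.345,.296,.12,-8.9,s)
E
```

```text
[ 0.66279724 -0.01204966  0.14969335] 0.06890295406415174 [-1.33649988e-01  6.51646331e-01  1.22204735e+00 -7.54698089e-05
  1.25835749e+00  1.59297151e+00]
2276 ((671.6182861328125, -11.814598083496094), 40.2077522277832) 0.026848092290946236
to 0.400 0.200 0.200: x -0.293 y -0.169 z -0.050 twist -0.000
to 0.345 0.296 0.120: x -0.362 y -0.255 z 0.030 twist -0.000
```

View pics/w2.png

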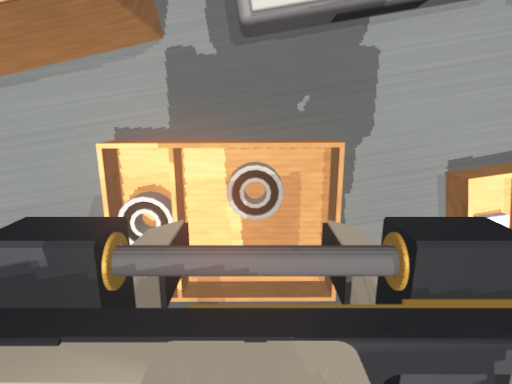

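The wrist view shows the first bearing at (255,192), flat in the large bay. Next is bearing_b.

Call:
step_arm(
  plan=[
    [-0.5,-0.045,-0.032,-0.02,0],
    [-0.5,-0.09,-0.064,-0.03,0],
    [-0.5,-0.135,-0.096,-0.03,0],
    [-0.5,-0.18,-0.128,-0.03,0],
    [-0.5,-0.225,-0.16,-0.03,0],
    [-0.55,-0.27,-0.19,-0.02,0],
    [-0.55,-0.315,-0.225,0.0,0],
    [-0.55,-0.362,-0.255,0.03,0],
    [-0.55,-0.362,-0.255,0.03,0],
    [-0.55,-0.362,-0.255,0.03,0],
  ],
)

```text
time: 7.45
tool_pos: [0.3421, 0.2963, 0.1139]
tool_rot: [3.14, 0.001, -0.155]
contact_force: [0.9, -0.8, 0.9]
opening: 0.0711
grip_force: 0.0
```

```bash
python3 - <<'E'
from h import *
s,c,W=wrist();print(s['tool_pos'],s['opening'],s['qpos'])
w=W.reshape(-1,3);w=w[(w[:,2]>.015)&(w[:,2]<.03)&(np.hypot(w[:,0]-.345,w[:,1]-.296)<.045)];r=cv2.minEnclosingCircle((w[:,:2]*1000).astype(np.float32));print(len(w),r)
go(r[0][0]/1000,r[0][1]/1000,.004,-8.9,s)
E
```

```text
[0.34207114 0.29627437 0.11392919] 0.0711185428878061 [ 5.44401164e-01  3.47800727e-01  1.87312184e+00 -4.59328425e-04
  9.22193280e-01  2.27058946e+00]
2830 ((346.25823974609375, 296.70428466796875), 25.816675186157227)
to 0.346 0.297 0.004: x 0.004 y -0.001 z 0.110 twist 0.000
```

Call:
step_arm(
  plan=[
    [-0.55,0.002,0,0.04,0],
    [-0.55,0.002,0,0.08,0],
    [-0.55,0.002,0,0.1,0],
    [-0.55,0.002,0,0.11,0],
    [-0.55,0.002,0,0.112,0],
    [-0.55,0.002,0,0.112,0],
  ],
)

```text
time: 8.25
tool_pos: [0.345, 0.2962, 0.0033]
tool_rot: [-3.141, -0.001, -0.157]
contact_force: [-0.2, -0.5, -0.7]
opening: 0.0712
grip_force: 0.0
```

Call:
step_arm(
  plan=[
    [1,0,0,0,0],
    [1,0,0,0,0],
    [1,0,0,0,0],
    [1,0,0,0,0],
    [1,0,0,-0.04,0],
    [1,0,0,-0.1,0],
    [1,0,0,-0.14,0],
    [1,0,0,-0.14,0],
  ],
)

```text
time: 9.25
tool_pos: [0.3456, 0.2971, 0.1452]
tool_rot: [-3.138, -0.005, -0.156]
contact_force: [-0.1, -0.7, -2.3]
opening: 0.0516
grip_force: 30.0
```

```bash
python3 - <<'E'
from h import *
from cell import *
s=observe();x,y=tray(*BB,-.035,0)
go(x,y,.12,-8.9,s);go(x,y,.008,-8.9,s)
E
```

```text
to 0.593 -0.001 0.120: x 0.291 y 0.256 z 0.025 twist -0.001
to 0.593 -0.001 0.008: x 0.291 y 0.256 z 0.137 twist -0.001
```

Call:
step_arm(
  plan=[
    [1,0.042,0.037,0,0],
    [1,0.084,0.074,0,0],
    [1,0.126,0.111,0,0],
    [1,0.168,0.148,0,0],
    [1,0.21,0.185,0,0],
    [1,0.252,0.222,0,0],
    [1,0.29,0.256,0.01,0],
    [1,0.29,0.256,0.025,0],
    [1,0.29,0.256,0.06,0],
    [1,0.29,0.256,0.1,0],
    [1,0.29,0.256,0.125,0],
    [1,0.29,0.256,0.133,0],
    [1,0.29,0.256,0.136,0],
    [1,0.29,0.256,0.136,0],
  ],
)

```text
time: 11.0
tool_pos: [0.5898, -0.0011, 0.0071]
tool_rot: [3.142, 0.002, -0.156]
contact_force: [-2.4, 1.3, 3.0]
opening: 0.0511
grip_force: 30.0
```

Call:
step_arm(
  plan=[
    [-0.5,0,0,0,0],
    [-0.5,0,0,0,0],
    [-0.5,0,0,0,0],
    [-0.5,0,0,-0.05,0],
    [-0.5,0,0,-0.11,0],
    [-0.5,0,0,-0.17,0],
    [-0.5,0,0,-0.17,0],
  ],
)

```text
time: 11.88
tool_pos: [0.5938, -0.0022, 0.1824]
tool_rot: [-3.141, -0.011, -0.156]
contact_force: [0.1, 0.4, -0.4]
opening: 0.0686
grip_force: 0.0
```

```bash
python3 - <<'E'
from h import *
s,c,W=wrist('w3')
print(s['tool_pos'])
go(.402,.155,.12,-7.5,s)
E
```

```text
[ 0.5938259  -0.00221967  0.18235218]
to 0.402 0.155 0.120: x -0.214 y -0.125 z 0.062 twist -0.025
```

View pics/w3.png

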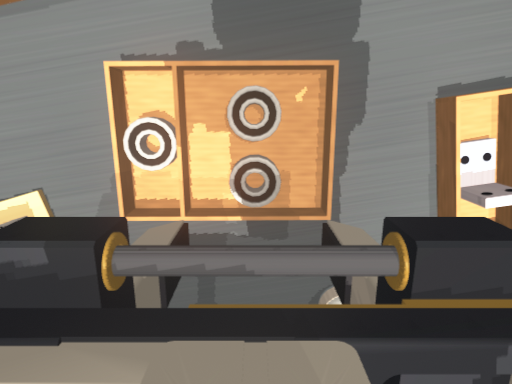

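Both bearings are flat in the bay, at (253,113) and (254,181). Next is bracket_a, gripped by its wall.

Call:
step_arm(
  plan=[
    [-0.1,-0.05,-0.03,0,0],
    [-0.1,-0.1,-0.06,0,0],
    [-0.1,-0.15,-0.09,0.02,0],
    [-0.1,-0.2,-0.115,0.04,-0.025],
    [-0.1,-0.214,-0.125,0.06,-0.025],
    [-0.1,-0.214,-0.125,0.06,-0.025],
    [-0.1,-0.214,-0.125,0.06,-0.025],
  ],
)

```text
time: 12.8
tool_pos: [0.3998, 0.1546, 0.1167]
tool_rot: [3.141, -0.0, -0.131]
contact_force: [0.2, 0.8, 0.1]
opening: 0.0505
grip_force: 0.0
```

```bash
python3 - <<'E'
from h import *
s,c,W=wrist();print(s['tool_pos'],s['opening'])
w=W.reshape(-1,3);w=w[(w[:,2]>.045)&(w[:,2]<.062)&(np.hypot(w[:,0]-.402,w[:,1]-.155)<.035)];r=cv2.minAreaRect((w[:,:2]*1000).astype(np.float32));print(len(w),r,np.median(w[:,2]))
go(r[0][0]/1000,r[0][1]/1000,.022,-7.5,s)
E
```

```text
[0.39977647 0.15455399 0.1167133 ] 0.0504919804171686
828 ((403.1998596191406, 155.58078002929688), (10.309826850891113, 40.232704162597656), 82.73969268798828) 0.05641576493700883
to 0.403 0.156 0.022: x 0.003 y -0.001 z 0.095 twist -0.001
```

Call:
step_arm(
  plan=[
    [-0.1,0.002,-0.001,0.035,0],
    [-0.1,0.002,-0.001,0.07,0],
    [-0.1,0.002,-0.001,0.09,0],
    [-0.1,0.002,-0.001,0.095,0],
    [-0.1,0.002,-0.001,0.095,0],
    [1,0.002,-0.001,0.095,0],
    [1,0.002,-0.001,0.095,0],
    [1,0.002,-0.001,0.095,0],
    [1,0.002,-0.001,0.095,0],
    [1,0.002,-0.001,0.095,0],
    [1,0.002,-0.001,0.095,0],
  ],
  grip_force=30,
)

```text
time: 14.22
tool_pos: [0.4011, 0.1556, 0.0218]
tool_rot: [3.142, -0.0, -0.131]
contact_force: [-0.4, -0.2, 2.9]
opening: 0.0098
grip_force: 30.0
```

Call:
step_arm(
  plan=[
    [1,0,0,-0.02,0],
    [1,0,0,-0.06,0],
    [1,0,0,-0.1,0],
    [1,0,0,-0.14,0],
    [1,0,0,-0.14,0],
  ],
)

```text
time: 14.85
tool_pos: [0.4027, 0.156, 0.164]
tool_rot: [-3.14, -0.006, -0.131]
contact_force: [-0.5, -0.6, -2.0]
opening: 0.0097
grip_force: 30.0
```

```bash
python3 - <<'E'
from h import *
from cell import *
s=observe()
for X in (.035,-.035):
  x,y=tray(*RB,X,-.0075)
  go(x,y,.16,-.8,s);go(x,y,.03,-.8,s)
E
```

```text
to 0.602 -0.334 0.160: x 0.262 y 0.460 z 0.004 twist -0.117
to 0.602 -0.334 0.030: x 0.262 y 0.460 z 0.134 twist -0.117
to 0.532 -0.333 0.160: x 0.193 y 0.468 z 0.004 twist -0.117
to 0.532 -0.333 0.030: x 0.193 y 0.468 z 0.134 twist -0.117
```

Call:
step_arm(
  plan=[
    [1,0.028,0.05,0,0],
    [1,0.057,0.1,0,-0.03],
    [1,0.085,0.15,0,-0.06],
    [1,0.114,0.2,0,-0.09],
    [1,0.142,0.25,0,-0.117],
    [1,0.17,0.3,0,-0.117],
    [1,0.2,0.35,0,-0.117],
    [1,0.228,0.4,0,-0.117],
    [1,0.256,0.45,0,-0.117],
    [1,0.262,0.46,0.004,-0.117],
    [1,0.262,0.46,0.04,-0.117],
    [1,0.262,0.46,0.08,-0.117],
    [1,0.262,0.46,0.115,-0.117],
    [1,0.262,0.46,0.13,-0.117],
    [1,0.262,0.46,0.134,-0.117],
    [1,0.262,0.46,0.134,-0.117],
  ],
)

```text
time: 16.85
tool_pos: [0.6012, -0.3349, 0.0287]
tool_rot: [3.141, -0.001, -0.014]
contact_force: [0.6, 0.3, -0.7]
opening: 0.0097
grip_force: 30.0
```

Call:
step_arm(
  plan=[
    [1,0,0,0.001,0],
    [1,0,0,0.002,0],
    [1,0,0,0.003,0],
    [1,0,0,0.003,0],
  ],
)

```text
time: 17.35
tool_pos: [0.6009, -0.3349, 0.0259]
tool_rot: [3.141, -0.001, -0.014]
contact_force: [-2.4, 1.1, 6.0]
opening: 0.01
grip_force: 30.0
```

Contact with the floor, so I'm releasing.

Call:
step_arm(
  plan=[
    [0.3,0,0,0,0],
    [0.3,0,0,0,0],
    [0.3,0,0,0,0],
    [0.3,0,0,-0.04,0],
    [0.3,0,0,-0.09,0],
    [0.3,0,0,-0.15,0],
    [0.3,0,0,-0.15,0],
  ],
)

```text
time: 18.23
tool_pos: [0.603, -0.3363, 0.1813]
tool_rot: [3.135, -0.01, -0.014]
contact_force: [0.0, 0.8, -0.0]
opening: 0.032
grip_force: 0.0
```

```bash
python3 - <<'E'
from h import *
s,c,W=wrist();print(s['tool_pos'],s['qpos'][5])
for lo,hi in((.05,.065),(.01,.02)):
  w=W.reshape(-1,3);w=w[(w[:,2]>lo)&(w[:,2]<hi)&(np.hypot(w[:,0]-.602,w[:,1]+.32)<.05)];r=cv2.minAreaRect((w[:,:2]*1000).astype(np.float32));print(len(w),r,np.median(w[:,2]))
go(.40,-.32,.2,-82.6,s);go(.313,-.297,.12,-82.6,s)
E
```

```text
[ 0.60299681 -0.3363201   0.18126873] 0.9653054564184843
505 ((603.37451171875, -334.136474609375), (9.864556312561035, 39.59751892089844), 89.0106201171875) 0.06049389185005302
1756 ((612.7760009765625, -316.70684814453125), (65.85173797607422, 58.74312210083008), 89.32284545898438) 0.015553433172551529
to 0.400 -0.320 0.200: x -0.203 y -0.013 z -0.019 twist 1.428
to 0.313 -0.297 0.120: x -0.291 y -0.035 z 0.061 twist 1.428
```

Call:
step_arm(
  plan=[
    [-0.1,-0.04,-0.005,-0.01,0.18],
    [-0.1,-0.08,-0.01,-0.01,0.36],
    [-0.1,-0.12,-0.015,-0.01,0.54],
    [-0.1,-0.16,-0.02,0,0.72],
    [-0.1,-0.2,-0.025,0,0.9],
    [-0.1,-0.24,-0.03,0.02,1.08],
    [-0.1,-0.28,-0.034,0.04,1.26],
    [-0.1,-0.291,-0.035,0.06,1.428],
    [-0.1,-0.291,-0.035,0.06,1.428],
    [-0.1,-0.291,-0.035,0.06,1.428],
  ],
)

```text
time: 19.52
tool_pos: [0.3107, -0.2958, 0.1148]
tool_rot: [-3.141, -0.0, -1.439]
contact_force: [0.1, -0.3, 0.5]
opening: 0.0505
grip_force: 0.0
```

```bash
python3 - <<'E'
from h import *
s,c,W=wrist();print(s['tool_pos'],s['opening'],s['tool_rot'])
w=W.reshape(-1,3);w=w[(w[:,2]>.045)&(w[:,2]<.062)&(np.hypot(w[:,0]-.313,w[:,1]+.297)<.035)];r=cv2.minAreaRect((w[:,:2]*1000).astype(np.float32));print(len(w),r,np.median(w[:,2]))
go(r[0][0]/1000,r[0][1]/1000,.022,-82.6,s)
E
```

```text
[ 0.31067458 -0.29580856  0.11476357] 0.050520927977548154 [-3.14147992e+00 -3.44267804e-05 -1.43886219e+00]
846 ((314.0834045410156, -298.8627014160156), (9.974252700805664, 39.720298767089844), 7.080020427703857) 0.056455790118582955
to 0.314 -0.299 0.022: x 0.003 y -0.003 z 0.093 twist 0.003
```

Call:
step_arm(
  plan=[
    [-0.1,0.003,-0.002,0.035,0],
    [-0.1,0.003,-0.002,0.07,0],
    [-0.1,0.003,-0.002,0.09,0],
    [-0.1,0.003,-0.002,0.094,0],
    [-0.1,0.003,-0.002,0.094,0],
    [1,0.003,-0.002,0.094,0],
    [1,0.003,-0.002,0.094,0],
    [1,0.003,-0.002,0.094,0],
    [1,0.003,-0.002,0.094,0],
    [1,0.003,-0.002,0.094,0],
    [1,0.003,-0.002,0.094,0],
  ],
  grip_force=30,
)

```text
time: 20.95
tool_pos: [0.3126, -0.2984, 0.0208]
tool_rot: [-3.141, -0.0, -1.442]
contact_force: [0.6, 0.3, 1.9]
opening: 0.0098
grip_force: 30.0
```

Call:
step_arm(
  plan=[
    [1,0,0,-0.02,0],
    [1,0,0,-0.06,0],
    [1,0,0,-0.1,0],
    [1,0,0,-0.14,0],
    [1,0,0,-0.14,0],
  ],
)

```text
time: 21.58
tool_pos: [0.3134, -0.2996, 0.1631]
tool_rot: [-3.139, -0.005, -1.442]
contact_force: [-0.3, 0.1, -1.5]
opening: 0.0093
grip_force: 30.0
```

```bash
python3 - <<'E'
from h import *
from cell import *
s=observe()
x,y=tray(*RB,-.035,-.0075)
go(x,y,.16,-.8,s);go(x,y,.029,-.8,s)
E
```

```text
to 0.532 -0.333 0.160: x 0.061 y -0.213 z 0.003 twist -1.428
to 0.532 -0.333 0.029: x 0.061 y -0.213 z 0.134 twist -1.428
```

Call:
step_arm(
  plan=[
    [1,0.01,-0.03,0,-0.18],
    [1,0.018,-0.06,0,-0.36],
    [1,0.026,-0.09,0,-0.54],
    [1,0.034,-0.12,0,-0.72],
    [1,0.042,-0.15,0,-0.9],
    [1,0.05,-0.18,0,-1.08],
    [1,0.058,-0.205,0,-1.26],
    [1,0.061,-0.213,0.003,-1.428],
    [1,0.061,-0.213,0.003,-1.428],
    [1,0.061,-0.213,0.04,-1.428],
    [1,0.061,-0.213,0.08,-1.428],
    [1,0.061,-0.213,0.115,-1.428],
    [1,0.061,-0.213,0.13,-1.428],
    [1,0.061,-0.213,0.134,-1.428],
    [1,0.061,-0.213,0.134,-1.428],
  ],
)

```text
time: 23.45
tool_pos: [0.532, -0.3319, 0.0277]
tool_rot: [3.141, -0.001, -0.015]
contact_force: [0.0, -0.0, 0.3]
opening: 0.0093
grip_force: 30.0
```

Call:
step_arm(
  plan=[
    [1,0,0,0.001,0],
    [1,0,0,0.002,0],
    [1,0,0,0.003,0],
    [1,0,0,0.003,0],
  ],
)

```text
time: 23.95
tool_pos: [0.5319, -0.3317, 0.0249]
tool_rot: [3.141, -0.001, -0.014]
contact_force: [-1.3, 0.3, 5.1]
opening: 0.0098
grip_force: 30.0
```

Call:
step_arm(
  plan=[
    [0.3,0,0,0,0],
    [0.3,0,0,0,0],
    [0.3,0,0,0,0],
    [0.3,0,0,-0.04,0],
    [0.3,0,0,-0.09,0],
    [0.3,0,0,-0.15,0],
    [0.3,0,0,-0.15,0],
  ],
)

```text
time: 24.82
tool_pos: [0.5339, -0.3332, 0.1795]
tool_rot: [3.135, -0.009, -0.014]
contact_force: [-0.4, -0.6, -0.1]
opening: 0.032
grip_force: 0.0
```

```bash
python3 - <<'E'
from h import *
s,c,W=wrist();print(s['tool_pos'],s['qpos'][[0,5]])
for lo,hi in((.05,.065),):
  w=W.reshape(-1,3);w=w[(w[:,2]>lo)&(w[:,2]<hi)&(np.hypot(w[:,0]-.532,w[:,1]+.332)<.03)];r=cv2.minAreaRect((w[:,:2]*1000).astype(np.float32));print(len(w),r,np.median(w[:,2]))
go(.386,-.182,.16,-22.8,s)
E
```

```text
[ 0.53385759 -0.33319264  0.17952464] [-0.67967068  0.90524013]
522 ((532.7898559570312, -330.0229187011719), (9.994169235229492, 39.59507369995117), 89.10714721679688) 0.060502804276520855
to 0.386 -0.182 0.160: x -0.150 y -0.149 z 0.020 twist 0.384
```

Call:
step_arm(
  plan=[
    [-0.65,-0.04,-0.04,0,0.1],
    [-0.65,-0.08,-0.08,0,0.2],
    [-0.65,-0.12,-0.12,0.01,0.3],
    [-0.65,-0.15,-0.149,0.02,0.384],
    [-0.65,-0.15,-0.149,0.02,0.384],
    [-0.65,-0.15,-0.149,0.02,0.384],
    [-0.65,-0.15,-0.149,0.02,0.384],
  ],
)

```text
time: 25.75
tool_pos: [0.3846, -0.1812, 0.1536]
tool_rot: [3.141, -0.001, -0.398]
contact_force: [-0.0, 0.4, 0.2]
opening: 0.0756
grip_force: 0.0
```

```bash
python3 - <<'E'
from h import *
s,c,W=wrist('w4');print(s['tool_pos'],s['opening'],s['tool_rot'])
w=W.reshape(-1,3);w=w[(w[:,2]>.040)&(w[:,2]<.051)&(np.hypot(w[:,0]-.386,w[:,1]+.182)<.045)];r=cv2.minAreaRect((w[:,:2]*1000).astype(np.float32));print(len(w),r,np.median(w[:,2]))
w=W.reshape(-1,3);w=w[(w[:,2]>.051)&(w[:,2]<.06)&(np.hypot(w[:,0]-.386,w[:,1]+.182)<.045)];print('key',w.mean(0),len(w))
go(r[0][0]/1000,r[0][1]/1000,.02,-22.8,s)
E
```

```text
[ 0.38455012 -0.1812044   0.15358231] 0.07555350674387552 [ 3.14137922e+00 -5.33918145e-04 -3.98152681e-01]
4249 ((387.30194091796875, -182.0321807861328), (56.12796401977539, 56.221580505371094), 67.3335952758789) 0.04651556962270984
key [ 0.36905343 -0.17463609  0.05439081] 128
to 0.387 -0.182 0.020: x 0.003 y -0.000 z 0.134 twist -0.000
```

View pics/w4.png

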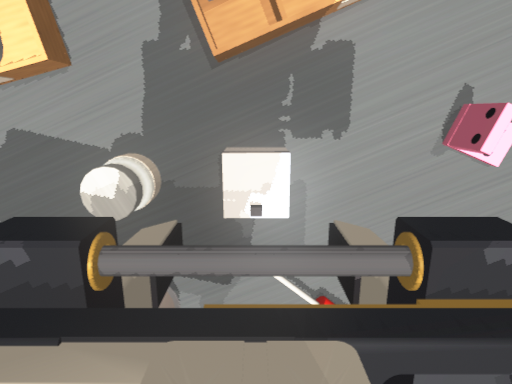

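The loose tin shows at (256,185) with its key at (256,210), and the jar at about (120,185) is clear of the fingers.

Call:
step_arm(
  plan=[
    [-0.65,0.002,0,0.04,0],
    [-0.65,0.002,0,0.08,0],
    [-0.65,0.002,0,0.115,0],
    [-0.65,0.002,0,0.13,0],
    [-0.65,0.002,0,0.134,0],
    [-0.65,0.002,0,0.134,0],
    [1,0.002,0,0.134,0],
    [1,0.002,0,0.134,0],
    [1,0.002,0,0.134,0],
    [1,0.002,0,0.134,0],
  ],
  grip_force=20,
)

```text
time: 27.05
tool_pos: [0.3859, -0.1814, 0.0202]
tool_rot: [3.141, -0.001, -0.398]
contact_force: [-1.2, 0.0, 6.1]
opening: 0.0561
grip_force: 20.0
```

```bash
python3 - <<'E'
from h import *
from cell import *
s=observe();print(s['tool_pos'],s['tool_rot'],s['qpos'].round(2),s['opening'])
E
```

```text
[ 0.38587758 -0.18143745  0.02024437] [ 3.14116678e+00 -1.23852522e-03 -3.98173337e-01] [-0.62  0.48  2.03 -0.    0.63  1.35] 0.056083449494945786
```

Call:
step_arm(
  plan=[
    [1,0,0,-0.03,0],
    [1,0,0,-0.08,0],
    [1,0,0,-0.13,0],
    [1,0,0,-0.18,0],
    [1,0,0,-0.18,-0.18],
    [1,0,0,-0.18,-0.36],
    [1,0,0,-0.18,-0.54],
    [1,0,0,-0.18,-0.72],
    [1,0,0,-0.18,-0.9],
    [1,0,0,-0.18,-1.08],
    [1,0,0,-0.18,-1.26],
    [1,0,0,-0.18,-1.44],
    [1,0,0,-0.18,-1.62],
    [1,0,0,-0.18,-1.8],
    [1,0,0,-0.18,-1.8],
  ],
)

```text
time: 28.92
tool_pos: [0.3853, -0.1808, 0.1994]
tool_rot: [-3.141, -0.0, 1.4]
contact_force: [0.2, -0.2, -1.6]
opening: 0.0558
grip_force: 20.0
```

```bash
python3 - <<'E'
from h import *
from cell import *
s=observe();print(s['tool_pos'],s['tool_rot'],s['qpos'].round(2),s['opening'])
go(.558,.2715,.2,187.2,s)
E
```

```text
[ 0.38526296 -0.18083457  0.19941029] [-3.14086222e+00 -3.83064611e-04  1.40018113e+00] [-0.62  0.19  1.82  0.    1.13 -0.45] 0.05578898577706699
to 0.558 0.272 0.200: x 0.475 y 0.093 z -0.001 twist -1.867
```

Call:
step_arm(
  plan=[
    [1,0.045,0.0,0,-0.18],
    [1,0.09,0.0,0,-0.36],
    [1,0.135,0.0,-0.01,-0.54],
    [1,0.18,0.0,-0.02,-0.72],
    [1,0.23,0.01,-0.03,-0.9],
    [1,0.28,0.02,-0.03,-1.08],
    [1,0.33,0.05,-0.03,-1.26],
    [1,0.38,0.08,-0.03,-1.44],
    [1,0.43,0.11,-0.03,-1.62],
    [1,0.475,0.14,-0.03,-1.8],
    [1,0.49,0.165,-0.03,-1.867],
    [1,0.49,0.165,-0.03,-1.867],
    [1,0.49,0.165,-0.03,-1.867],
    [1,0.49,0.165,-0.03,-1.867],
  ],
)

```text
time: 30.68
tool_pos: [0.63, 0.2736, 0.2301]
tool_rot: [-3.141, -0.0, -3.016]
contact_force: [0.2, -0.6, -3.1]
opening: 0.0557
grip_force: 20.0
```

```bash
python3 - <<'E'
from h import *
s,c,W=wrist('w5');print(s['tool_pos'],s['opening'],s['tool_rot'],s['qpos'].round(2))
for lo,hi in((.045,.058),(.058,.07)):
  w=W.reshape(-1,3);w=w[(w[:,2]>lo)&(w[:,2]<hi)&(np.hypot(w[:,0]-.558,w[:,1]-.271)<.05)];r=cv2.minAreaRect((w[:,:2]*1000).astype(np.float32));print(len(w),r,np.median(w,axis=0))
E
```

```text
[0.6299867 0.273629  0.2301168] 0.055667426978531206 [-3.14149266e+00 -1.71924384e-04 -3.01635272e+00] [ 0.3   0.65  1.   -0.    1.49 -1.4 ]
3202 ((559.4149169921875, 270.5702819824219), (56.03242874145508, 55.92879104614258), 7.146463871002197) [0.55814968 0.27031404 0.05451361]
78 ((579.3645629882812, 272.7452392578125), (6.826444625854492, 8.956323623657227), 6.937263488769531) [0.5792955  0.27282646 0.06260974]
```

View pics/w5.png

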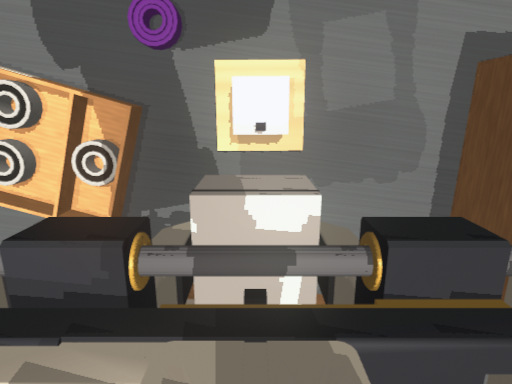

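The fixed tin shows at (260,105) with its key at (260,127). The held tin's key is on the same side, so the notch is oriented right.

```bash
python3 - <<'E'
from h import *
from cell import *
go(.5609,.2708,.085,187.15,observe())
E
```

```text
to 0.561 0.271 0.085: x 0.069 y 0.006 z 0.145 twist 0.001
```

Call:
step_arm(
  plan=[
    [1,0.03,0.003,0,0],
    [1,0.06,0.006,0,0],
    [1,0.069,0.006,0,0],
    [1,0.069,0.006,0.04,0],
    [1,0.069,0.006,0.08,0],
    [1,0.069,0.006,0.115,0],
    [1,0.069,0.006,0.135,0],
    [1,0.069,0.006,0.142,0],
    [1,0.069,0.006,0.142,0],
    [1,0.069,0.006,0.142,0],
  ],
)

```text
time: 31.98
tool_pos: [0.5622, 0.2715, 0.089]
tool_rot: [3.141, 0.002, -3.015]
contact_force: [-0.3, 1.3, -1.5]
opening: 0.0557
grip_force: 20.0
```

Call:
step_arm(
  plan=[
    [1,0.001,0,0.003,0],
    [1,0.001,0,0.006,0],
    [1,0.001,0,0.009,0],
    [1,0.001,0,0.012,0],
    [1,0.001,0,0.014,0],
    [1,0.001,0,0.014,0],
  ],
)

```text
time: 32.72
tool_pos: [0.5604, 0.2712, 0.0736]
tool_rot: [-3.141, -0.0, -3.014]
contact_force: [0.4, 0.8, -2.4]
opening: 0.0561
grip_force: 20.0
```

Call:
step_arm(
  plan=[
    [1,0.001,0,0.0005,0],
    [1,0.001,0,0.001,0],
    [1,0.001,0,0.0015,0],
    [1,0.001,0,0.0015,0],
  ],
)

```text
time: 33.22
tool_pos: [0.5598, 0.2711, 0.0733]
tool_rot: [3.141, 0.001, -3.014]
contact_force: [0.2, -2.7, 5.7]
opening: 0.0559
grip_force: 20.0
```

Call:
step_arm(
  plan=[
    [1,0,0,-0.002,0],
    [1,-0.001,0,-0.002,0],
    [1,-0.001,0,-0.001,0],
    [1,-0.001,0,0,0],
    [1,-0.001,0,0,0],
    [-0.5,-0.001,0,0,0],
    [-0.5,-0.001,0,0,0],
    [-0.5,-0.001,0,0,0],
    [-0.5,-0.001,0,-0.04,0],
    [-0.5,-0.001,0,-0.09,0],
    [-0.5,-0.001,0,-0.14,0],
    [-0.5,0,0,-0.14,0],
    [-0.5,-0.07,0,-0.14,0],
    [-0.5,-0.07,0,-0.14,0],
    [-0.5,-0.07,0,-0.14,0],
  ],
)

```text
time: 35.1
tool_pos: [0.6286, 0.2798, 0.2104]
tool_rot: [-3.141, -0.003, -3.015]
contact_force: [0.1, -0.4, -0.1]
opening: 0.0688
grip_force: 0.0
```

```bash
python3 - <<'E'
from h import *
from cell import *
s,c,W=wrist();print(s['tool_pos'])
for lo,hi in((.09,.103),(.103,.112),(.004,.013)):
  w=W.reshape(-1,3);w=w[(w[:,2]>lo)&(w[:,2]<hi)&(np.hypot(w[:,0]-.558,w[:,1]-.271)<.08)];r=cv2.minAreaRect((w[:,:2]*1000).astype(np.float32));print(len(w),r,np.median(w,axis=0))
c=read_camera('top');cv2.imwrite('pics/top1.png',c['img'][:,:,::-1])
E
```

```text
[0.62861051 0.27976283 0.21043411]
4870 ((557.66796875, 271.3143615722656), (55.278133392333984, 56.163429260253906), 7.317893981933594) [0.55588541 0.27082594 0.09952474]
138 ((577.3447875976562, 274.1287841796875), (7.852166652679443, 9.579154014587402), 7.177615165710449) [0.57713735 0.27387379 0.10748717]
3909 ((551.4203491210938, 271.10107421875), (147.4366455078125, 128.139892578125), 89.1059799194336) [0.56569291 0.26820219 0.00953655]
```

View pics/top1.png

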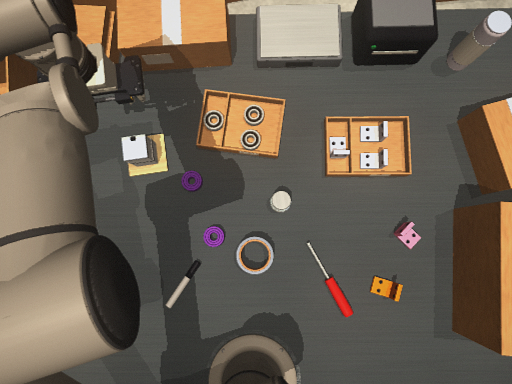

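The top view shows both bearings at (254,115) and (251,140), both brackets in their bay at (373,133) and (373,160), and the jar still at (281,201). The loose tin is on the stack at (135,146). I'll check its alignment by comparing the side faces of the two tins.

```bash
python3 - <<'E'
from h import *
from cell import *
a=np.radians(7.2);s,c0,W0=wrist();c=read_camera('scene');c2=read_camera('top')
for n,W in (('wrist',W0),('scene',cloud(c)),('top',cloud(c2))):
  w=W.reshape(-1,3);d=w[:,:2]-[.5594,.2706];x=d[:,0]*np.cos(a)+d[:,1]*np.sin(a);y=-d[:,0]*np.sin(a)+d[:,1]*np.cos(a);z=w[:,2]
  for lo,hi in((.016,.045),(.065,.092)):
    k=(z>lo)&(z<hi)&(abs(x)<.04)&(abs(y)<.04)
    for q,p,t in((x,y,'x'),(y,x,'y')):
      for sg in(1,-1):
        m=k&(abs(p)<.02)&(sg*q>.02)
        if m.sum()>8: print(n,lo,t,sg,m.sum(),np.median(q[m]).round(4))
E
```

```text
scene 0.016 x 1 10 0.0284
scene 0.016 y -1 140 -0.0283
scene 0.065 x 1 12 0.0267
scene 0.065 y -1 143 -0.0273
top 0.016 x -1 45 -0.0289
top 0.016 y -1 44 -0.0274
top 0.065 x -1 46 -0.0307
top 0.065 y -1 50 -0.0263
```

Both views agree that the loose tin sits fully down but is off by about −1.7 mm in x and +1.0 mm in y. A short regrip will square it.

Call:
step_arm(
  plan=[
    [-0.5,0.04,0,0,0],
    [-0.5,0.069,0,0,0],
    [-0.5,0.069,0,0,0],
    [-0.5,0.069,0,0.05,0],
    [-0.5,0.069,0,0.1,0],
    [-0.5,0.069,0,0.13,0],
    [-0.5,0.069,0,0.139,0],
    [-0.5,0.069,0,0.139,0],
    [1,0.069,0,0.139,0],
    [1,0.069,0,0.139,0],
    [1,0.069,0,0.139,0],
  ],
  grip_force=15,
)

```text
time: 36.72
tool_pos: [0.5614, 0.2715, 0.0748]
tool_rot: [3.141, 0.003, -3.014]
contact_force: [0.1, 0.3, 5.8]
opening: 0.0563
grip_force: 15.0
```

Call:
step_arm(
  plan=[
    [1,0,0,-0.002,0],
    [1,-0.0017,-0.001,-0.002,0],
    [1,-0.0017,-0.001,-0.002,0],
    [1,-0.0017,-0.001,-0.001,0],
    [1,-0.0017,-0.001,0.0005,0],
    [1,-0.0017,-0.001,0.001,0],
    [1,-0.0017,-0.001,0.001,0],
  ],
)

```text
time: 37.6
tool_pos: [0.5622, 0.2702, 0.0748]
tool_rot: [-3.141, 0.001, -3.014]
contact_force: [-7.1, -2.9, 16.8]
opening: 0.0557
grip_force: 15.0
```

Call:
step_arm(
  plan=[
    [-0.5,0,0,0,0],
    [-0.5,0,0,0,0],
    [-0.5,0,0,0,0],
    [-0.5,0,0,-0.04,0],
    [-0.5,0,0,-0.09,0],
    [-0.5,0,0,-0.14,0],
    [-0.5,-0.03,0,-0.14,0],
    [-0.5,-0.07,0,-0.14,0],
    [-0.5,-0.07,0,-0.14,0],
  ],
)

```text
time: 38.72
tool_pos: [0.6332, 0.279, 0.2103]
tool_rot: [-3.141, -0.001, -3.015]
contact_force: [0.1, -0.3, -0.2]
opening: 0.0687
grip_force: 0.0
```

```bash
python3 - <<'E'
from h import *
from cell import *
a=np.radians(7.2);s,c0,W0=wrist();c=read_camera('scene');c2=read_camera('top')
w=W0.reshape(-1,3);w=w[(w[:,2]>.09)&(w[:,2]<.103)&(np.hypot(w[:,0]-.558,w[:,1]-.271)<.06)];print(cv2.minAreaRect((w[:,:2]*1000).astype(np.float32)),np.median(w[:,2]))
for n,W in (('scene',cloud(c)),('top',cloud(c2))):
  w=W.reshape(-1,3);d=w[:,:2]-[.5594,.2706];x=d[:,0]*np.cos(a)+d[:,1]*np.sin(a);y=-d[:,0]*np.sin(a)+d[:,1]*np.cos(a);z=w[:,2]
  for lo,hi in((.016,.045),(.065,.092)):
    k=(z>lo)&(z<hi)&(abs(x)<.04)&(abs(y)<.04)
    for q,p,t in((x,y,'x'),(y,x,'y')):
      for sg in(1,-1):
        m=k&(abs(p)<.02)&(sg*q>.02)
        if m.sum()>8: print(n,lo,t,sg,m.sum(),np.median(q[m]).round(4))
E
```

```text
((558.161376953125, 270.29083251953125), (55.619625091552734, 56.12385940551758), 7.280134201049805) 0.09956625549358758
scene 0.016 x 1 10 0.0285
scene 0.016 y -1 141 -0.0281
scene 0.065 x 1 11 0.0274
scene 0.065 y -1 140 -0.0285
top 0.016 x -1 42 -0.0289
top 0.016 y -1 42 -0.0273
top 0.065 x -1 45 -0.03
top 0.065 y -1 48 -0.0275
```

Now it is within about 1 mm, seated and square. Handing in.

```bash
python3 -c "
from cell import *
print(hand_in())"
```

```text
the job is handed in; nothing more can be done
None
```

The job is handed in: both bearings lie flat in their bay, both brackets stand in theirs, the white tin is seated square on the stack to about 1 mm, and the jar was left where it stood (about 39 s used).

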